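# Find the release notch and pop the crucible case open

## Robot

A 6-joint arm with a two-finger parallel gripper is mounted at the origin on the work surface. World frame = base frame: x ahead of the robot, y to its left, z up, the work surface at z = 0. Lengths are in m, angles in rad, forces in N, time in s.
With the tool pointing down it reaches from about 0.25 to 0.8 m from the base axis. Payload 3.9 kg.
Tool frame: the origin (TCP) lies on the mounting face of the last link; the fingertips stand 173 mm ahead of it and the grasp point (between the pads) lies 155 mm ahead of it; y points along the fingers, x is the direction in which the jaws open and shut, and the axes are right-handed (so a half turn about y gives the same grasp; the last joint's range is limited). The gripper opens to 85 mm and grips with 20 to 120 N. Pads are 22 mm wide; open, the fingers measure 114 mm over their backs; the gripper's body (76 mm by 85 mm) begins 54 mm behind the grasp point. The pads swing forward as they close: fully open they stand 13 mm farther back than shut.
Start: joints at [-1.215, 0.26, -0.138, 1.173, 0, 1.571], TCP at [0.183, -0.492, 0.405] pointing down, gripper open.
Joint ranges: [-2.78, 2.78], [-0.83, 1.72], [-1.28, 1.37], [-1.9, 2.12], [-1.57, 1.48], [-3.14, 3.14]. Speed limits (rad/s): [2.57, 2.57, 3.14, 3.14, 3.14, 3.14].

## Interface

Orientations are given as a rotation vector (axis times angle).
In Python, from plant import manip, claw, telemetry, eyes, workorder gives the robot as it stands. Calls block until the motion is done:
- manip.move_pose(position, orientation): joint-space move of the TCP to a pose.
- manip.line_to(position, orientation=None, speed=0.15): straight line of the TCP; orientation=None keeps the orientation; speed is the mean speed in m/s.
- manip.set_joints(angles): joint-space move.
- claw.gripper_to(opening, force=None): finger opening in m; force is the grip in N (None keeps the last); returns when the fingers have stopped.
- manip.dwell(seconds).
- manip.inverse_kinematics(position, orientation): joint angles nearest the present ones, or None.
- telemetry.read_state(): the state.
- eyes.get_image(name): name is "scene" or "top" or "wrist"; returns (picture, depth): 420x560x3 uint8, red, green, blue; 420x560 float32, m along the optical axis (not along the pixel's ray), 0 where there is no reading.
- eyes.camera_model(name): a dict with "fx", "fy", "cx", "cy" (pixels), "dist_coeffs" ([k1, k2, p1, p2, k3] as OpenCV has them; the pictures are not rectified), "rvec" (rotation vector, rad) and "tvec" (3), from world to camera coordinates, as OpenCV has them. Camera axes: x right, y down, z forward; pixel columns grow to the right and rows downward; lengths in m; the calibration is good to about 2 mm. A picture is of the moment at which its call begins: read the wrist's pose just before it. camera_model takes no time and is no camera call; for the wrist camera it gives the pose at the moment of the call.
A pose or a line that the arm cannot do raises manip.Unreachable and nothing moves.
- workorder.hand_in(): hands the job in, once; it reports no verdict.
The state is a dict: "time": time; "qpos": joint angles; "joint_velocities": joint speeds; "joint_torque": joint torques, N m; "ee_pos": TCP position; "orientation": TCP orientation; "ft_force": force on the tool from outside, world axes, zero at the start; "wrist_torque": the same for the moment, N m; "grip_width": finger opening in m.
Only numpy, scipy, OpenCV 4.12 (cv2) and the standard library are available. Lean on these libraries where they do the work, as an engineer would, in place of code of your own. Each camera call takes 0.05 s, during which the arm holds its last target.

## Task

Open the white crucible case by feel: set your closed fingertips on the left-hand end of its grey front ledge (left as seen from the robot), sweep them along the top of the ledge to the right until they come to the hidden release notch, and press down inside the notch as far as it goes so that the clear lid rises. Then draw back clear, leaving the lid open; do not touch the lid itself, and neither pick up nor push about any of the glassware and other things standing around.

Things in the scene. Friction and masses are not known exactly. Their poses are not given: they have to be found in the camera images.
- case: White case fixed to the bench, 490 mm wide (its y), 260 deep, 68 high. Origin on the bench under the middle of its front ledge; x away from the robot to the lid's hinge, y left along the ledge as seen from the robot, z up. The grey ledge is 36 mm wide (x -18 to 18), top flat at z 60, from y -130 to 130 between white end blocks 8 mm higher; behind it a deck at z 56 (x 18 to 60), then the lid.
- ledge_left (a point): Left-hand end of the ledge: on its top, mid-width, where it meets the left end block (case x 0, y +130, z 60 mm).
- ledge_right (a point): Right-hand end of the ledge: on its top, mid-width (case x 0, y -130, z 60 mm). Somewhere in the ledge is one notch, 48 mm long along y, cut through its full width and open to the front and top; the notch's middle lies anywhere from case y -90 to +20 mm and is not reported. Apart from it the ledge is rigid and flat.
- release (a joint): Travel in m of the flat grey release plate that fills the notch's floor: 0 at the start (plate 7 mm below the ledge's top), 0.012 pressed fully home (19 mm below). Moves straight down, needs about 8 to 12 N, is linked to the lid and stays where it is left.
- lid (a joint): Lid opening in rad: 0 shut, 0.4 open. Clear panel in an aluminium frame, 335 mm wide, 143 mm from its front edge to the hinge along its back edge (case x 208, z 62 mm). Pressing the release plate raises it in proportion (0.012 m gives 0.4 rad); it stays where it is left.
- lid_front (a point): Middle of the lid's front edge, on top; 65 mm behind the middle of the ledge when shut; rises 56 mm when open.
- crucible: Loose white crucible, 38 mm across, 34 mm high, on top of the case's left cheek, 68 mm above the bench. Origin at the centre of its underside.
- stopper: Loose glass stopper, 40 mm across, 36 mm high, on top of the case's right cheek. Origin at the centre of its underside.
- beaker: Loose glass beaker, 60 mm across, 75 mm high, on the bench in front of the ledge's left part. Origin at the centre of its underside.
- mortar: Loose white mortar bowl, 84 mm across, 45 mm high, on the bench in front of the ledge. Origin at the centre of its underside.
- dropper: Loose amber dropper bottle, 36 mm across, 70 mm high, on the bench in front of the ledge's right part. Origin at the centre of its underside.
- reagent: Loose white jar, 68 mm across, 130 mm high, on the bench far to the right. Origin at the centre of its underside.
- bulb: Loose red rubber bulb, 54 mm across, 85 mm high, on the bench far to the left. Origin at the centre of its underside.

How it is judged:
By the outcome, as a careful person would: the job done as asked, in the order asked, and still so for the second after the job is handed in, with the robot touching nothing.
It also fails if it takes over 54 s, if anything falls off the work surface, if the arm or the gripper's body presses on something with over 40 N, if the wrist force passes 120 N, or if a joint passes its speed limit or range.

## Working session

There is one attempt and no reset: what is moved stays moved. The work goes in short steps, each a Python script; the robot and the scene stay as the last script left them, time stands still between calls to the robot, and variables do not carry over. Pictures are saved under pics/ and viewed, and the job is handed in when it is done.

```bash
ls; mkdir -p pics; python3 - <<'E'
from plant import manip, claw, telemetry, eyes
import cv2,numpy as np
s=telemetry.read_state();print({k:np.round(v,4) for k,v in s.items()})
for n in("scene","top","wrist"):
    m=eyes.camera_model(n);print(n,m)
    p,d=eyes.get_image(n);cv2.imwrite(f"pics/a_{n}.png",p[:,:,::-1]);np.save(f"pics/a_{n}_d.npy",d)
E
```

```text
pics
{'time': np.float64(0.0), 'qpos': array([-1.215 ,  0.2607, -0.1394,  1.1727, -0.    ,  1.5708]), 'joint_velocities': array([-0.0014,  0.0002, -0.0011, -0.002 ,  0.0005,  0.0023]), 'joint_torque': array([-1.20000e-03, -4.05673e+01,  2.53924e+01,  1.87000e-02,
       -0.00000e+00,  0.00000e+00]), 'ee_pos': array([ 0.1827, -0.4918,  0.4039]), 'orientation': array([-1.3556,  0.9444, -0.9418]), 'ft_force': array([-0.2698, -0.3324,  0.409 ]), 'wrist_torque': array([-0.0514,  0.026 , -0.0394]), 'grip_width': np.float64(0.0852)}
scene {'fx': 499.04227104979867, 'fy': 499.04227104979867, 'cx': 283.9371419750228, 'cy': 210.3403172530459, 'dist_coeffs': array([0.02681048, 0.        , 0.        , 0.        , 0.        ]), 'rvec': array([ 1.88466404,  1.42826241, -0.6980295 ]), 'tvec': array([-0.15981822, -0.29775611,  1.9990309 ])}
top {'fx': 498.9757096150871, 'fy': 498.9757096150871, 'cx': 284.62748417565746, 'cy': 211.0972253943037, 'dist_coeffs': array([0.0110306, 0.       , 0.       , 0.       , 0.       ]), 'rvec': array([ 2.22088525, -2.15683296,  0.09713421]), 'tvec': array([-0.02994626,  0.54863255,  1.45378777])}
wrist {'fx': 324.63385757965676, 'fy': 324.63385757965676, 'cx': 284.1344498468813, 'cy': 217.3780606350058, 'dist_coeffs': array([-0.06236428,  0.        ,  0.        ,  0.        ,  0.        ]), 'rvec': array([-2.36600161,  1.64211574,  0.25698322]), 'tvec': array([-0.52367275, -0.03956891,  0.38069864])}
```

View pics/a_scene.png

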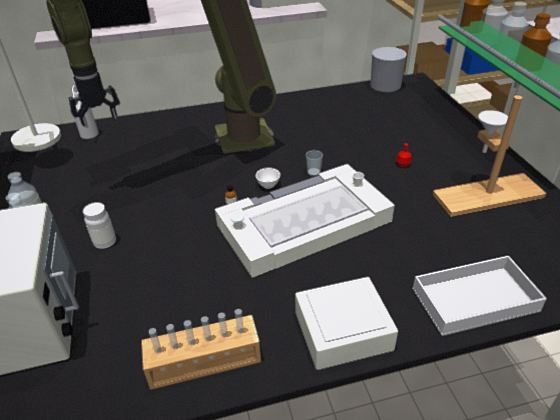

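View pics/a_top.png

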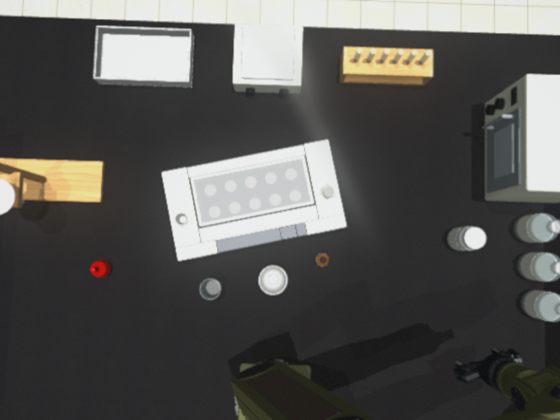

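View pics/a_wrist.png

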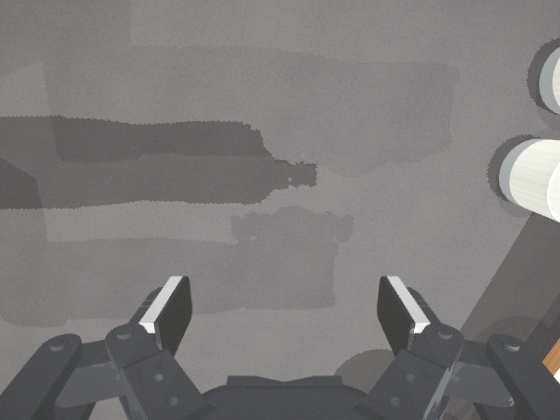

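```bash
python3 - <<'E'
import cv2,numpy as np
print(cv2.Rodrigues(np.array([-1.3556,  0.9444, -0.9418]))[0].round(3))
E
```

```text
[[ 0.348 -0.001  0.937]
 [-0.937  0.002  0.348]
 [-0.002 -1.     0.   ]]
```

```bash
python3 - <<'E'
import cv2,numpy as np
p=cv2.imread("pics/a_top.png")[130:310,155:355]
cv2.imwrite("pics/b_top.png",cv2.resize(p,None,fx=4,fy=4,interpolation=cv2.INTER_CUBIC)[:,:800][:, :])
p=p[90:140,45:165]
cv2.imwrite("pics/b_top2.png",cv2.resize(p,None,fx=6.6,fy=6.6,interpolation=cv2.INTER_CUBIC))
E
```

```text
(no output)
```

View pics/b_top2.png

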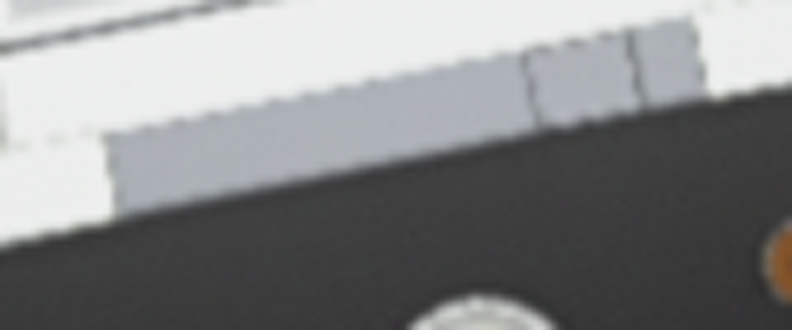

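```bash
cat > h.py <<'E'
import cv2,numpy as np
from scipy.spatial.transform import Rotation as Ro
def rays(m,px):
    K=np.array([[m['fx'],0,m['cx']],[0,m['fy'],m['cy']],[0,0,1]])
    n=cv2.undistortPoints(np.float64(px).reshape(-1,1,2),K,m['dist_coeffs']).reshape(-1,2)
    R=cv2.Rodrigues(m['rvec'])[0]; C=-R.T@m['tvec']
    return C,np.c_[n,np.ones(len(n))]@R
def onplane(m,px,z):
    C,d=rays(m,px); return C+d*((z-C[2])/d[:,2])[:,None]
E
python3 - <<'E'
from h import *
from plant import eyes
m=eyes.camera_model("top")
p=cv2.imread("pics/a_top.png");g=cv2.cvtColor(p,cv2.COLOR_BGR2GRAY)
w=(g>150).astype(np.uint8)
n,l,st,c=cv2.connectedComponentsWithStats(w)
for i in range(1,n):
    if st[i,4]>60: print(i,st[i],c[i].round(1))
d=np.load("pics/a_top_d.npy")
# ledge colour
for u,v in[(240,242),(260,238),(275,236),(283,233),(290,233),(298,231),(303,231),(260,245),(250,233)]: print(u,v,p[v,u],d[v,u])
E
```

```text
1 [    0     0   560    86 18473] [304.9  22.3]
2 [  93   26   99   56 4419] [144.  56.]
3 [ 343   47   90   30 2182] [387.5  61.4]
4 [ 526   74   34  118 3976] [542.5 132.5]
6 [  162   139   185   122 15275] [253.1 199.3]
7 [   0  158  103   44 2761] [ 64.9 177.6]
8 [  0 172  20  43 592] [  7.4 190.4]
11 [532 214  28  27 493] [544.3 227.1]
12 [464 227  22  22 391] [474.6 237.5]
13 [536 253  24  28 451] [546.9 266.7]
14 [259 265  29  30 673] [272.7 279.8]
16 [540 293  20  28 397] [549.3 306.4]
240 242 [184 177 172] 1.4245797
260 238 [185 178 174] 1.429396
275 236 [185 178 174] 1.4287884
283 233 [185 179 173] 1.4411958
290 233 [184 178 174] 1.434989
298 231 [183 177 173] 1.4330431
303 231 [183 178 173] 1.4295356
260 245 [69 68 68] 1.4828252
250 233 [205 203 198] 1.4354132
```

```bash
python3 - <<'E'
from h import *
from plant import eyes
p=cv2.imread("pics/a_top.png");m=eyes.camera_model("top")
big=cv2.resize(p,None,fx=8,fy=8,interpolation=cv2.INTER_CUBIC).astype(int)
b=big
ms=((b[...,2]>120)&(b[...,2]<190)&(b[...,0]-b[...,2]>5)).astype(np.uint8)
ms[:225*8]=0;ms[255*8:]=0;ms[:,:205*8]=0;ms[:,315*8:]=0
ms=cv2.morphologyEx(ms,cv2.MORPH_CLOSE,np.ones((25,25)));ms=cv2.morphologyEx(ms,cv2.MORPH_OPEN,np.ones((25,25)))
c=max(cv2.findContours(ms,0,2)[0],key=cv2.contourArea)[:,0]
px=(c+.5)/8-.5
w=onplane(m,px,.060)[:,:2]
r=cv2.minAreaRect(w.astype(np.float32)*1000);print(r, cv2.boxPoints(r))
# case white outline at z=.068
g=cv2.cvtColor(b.astype(np.uint8),cv2.COLOR_BGR2GRAY)
wm=(g>130).astype(np.uint8)
n,l,st,ce=cv2.connectedComponentsWithStats(wm)
k=l[199*8,170*8]; k=l[180*8,175*8]
c2=max(cv2.findContours((l==k).astype(np.uint8),0,2)[0],key=cv2.contourArea)[:,0]
r2=cv2.minAreaRect(onplane(m,(c2+.5)/8-.5,.068)[:,:2].astype(np.float32)*1000);print(r2,cv2.boxPoints(r2))
# dark lines profile
bx=cv2.boxPoints(r)
ctr=np.array(r[0]); 
ang=r[1][0]>r[1][1]; 
e=bx[1]-bx[0]; f=bx[2]-bx[1]
yax=e if np.linalg.norm(e)>np.linalg.norm(f) else f
yax=yax/np.linalg.norm(yax); yax*=np.sign(yax[1]); xax=np.array([yax[1],-yax[0]])
if xax[0]<0: xax=-xax
print("ctr",ctr,"yax",yax,"xax",xax)
K=np.array([[m['fx'],0,m['cx']],[0,m['fy'],m['cy']],[0,0,1]])
G=cv2.cvtColor(p,cv2.COLOR_BGR2GRAY)
ys=np.arange(130,-131,-1.)
acc=0
for xo in range(-10,11,2):
    P=(ctr+xo*xax+ys[:,None]*yax)/1000
    q=cv2.projectPoints(np.c_[P,np.full(len(P),.06)],m['rvec'],m['tvec'],K,m['dist_coeffs'])[0].reshape(-1,2).astype(np.float32)
    acc=acc+cv2.remap(G,q[:,0],q[:,1],cv2.INTER_LINEAR).ravel().astype(float)/11
print([(y,round(a)) for y,a in zip(ys,acc) if a<172])
def obj(ctrpx,z):print(onplane(m,[ctrpx],z).round(3))
# things
for nm,u,z in(("beaker",(210,289),.075),("mortar",(273,280),.045),("dropper",(322,260),.07),("bulb",(100,268),.06),("reagent",(474,238),.13),("crucible",(182,219),.102),("stopper",(327,192),.1)):
    print(nm,onplane(m,[u],z).round(3))
E
```

```text
((469.83154296875, 51.55940246582031), (36.25194549560547, 259.2952880859375), 12.992725372314453) [[423.02127 173.81267]
 [481.31796 -78.84429]
 [516.64185 -70.69386]
 [458.34512 181.9631 ]]
((577.738525390625, 76.52239990234375), (263.337890625, 493.14520263671875), 13.168464660644531) [[ 393.35898  286.61508]
 [ 505.7048  -193.56259]
 [ 762.11804 -133.57028]
 [ 649.7722   346.6074 ]]
ctr [469.83154297  51.55940247] yax [-0.22482742  0.97439855] xax [0.97439855 0.22482742]
[(np.float64(128.0), 172), (np.float64(127.0), 170), (np.float64(126.0), 171), (np.float64(-52.0), 168), (np.float64(-53.0), 163), (np.float64(-54.0), 157), (np.float64(-55.0), 155), (np.float64(-56.0), 157), (np.float64(-57.0), 163), (np.float64(-58.0), 168), (np.float64(-59.0), 172), (np.float64(-98.0), 168), (np.float64(-99.0), 159), (np.float64(-100.0), 149), (np.float64(-101.0), 144), (np.float64(-102.0), 146), (np.float64(-103.0), 152), (np.float64(-104.0), 160), (np.float64(-105.0), 166), (np.float64(-106.0), 172)]
beaker [[0.32  0.19  0.075]]
mortar [[0.348 0.014 0.045]]
dropper [[ 0.41  -0.123  0.07 ]]
bulb [[0.369 0.505 0.06 ]]
reagent [[ 0.483 -0.533  0.13 ]]
crucible [[0.513 0.272 0.102]]
stopper [[ 0.601 -0.13   0.1  ]]
```

```bash
cat >> h.py <<'E'
ctr=np.array([.4698,.0516]); yax=np.array([-.2265,.974]); yax/=np.linalg.norm(yax); xax=np.array([yax[1],-yax[0]])
RT=np.c_[np.r_[xax,0],[0,0,-1.],np.r_[yax,0]]
ori=Ro.from_matrix(RT).as_rotvec()
def P(x,y,tipz): return np.r_[ctr+x*xax+y*yax, tipz+.173]
def S(t):
    s=t.read_state(); e=np.array(s['ee_pos']); d=e[:2]-ctr
    return s['time'],d@xax*1e3,d@yax*1e3,(e[2]-.173)*1e3,np.array(s['ft_force']),s
def show(t,l=""):
    r=S(t);print(l,"t%.2f x%.1f y%.1f tip%.2f"%r[:4],"F",r[4].round(1)); return r
E
python3 - <<'E'
from h import *
from plant import manip,claw,telemetry,eyes
print(np.linalg.det(RT))
for q in((-.004,.114,.22),(-.004,.114,.06),(-.004,-.08,.04)): print(manip.inverse_kinematics(P(*q),ori))
claw.gripper_to(0,30)
manip.move_pose(P(-.004,.114,.22),ori); show(telemetry)
manip.line_to(P(-.004,.114,.085)); show(telemetry); print(telemetry.read_state()['grip_width'])
for n in("top","wrist"):
    p,d=eyes.get_image(n);cv2.imwrite(f"pics/c_{n}.png",p[:,:,::-1])
E
```

```text
1.0
[ 0.3521808   0.17006759 -0.28807809  1.11265065  0.          1.69449181]
[ 0.3521808   0.31312701 -0.56052989  0.69713943  0.          1.69449181]
[-5.61918130e-02  3.61434361e-01 -5.50027093e-01  6.59334873e-01
 -4.44089210e-16  1.28611920e+00]
 t3.41 x-3.9 y113.4 tip220.01 F [ 0.   0.3 -0. ]
 t4.46 x-3.5 y113.9 tip85.64 F [ 0.1 -0.3 -0.4]
0.0001562278372302099
```

View pics/c_wrist.png

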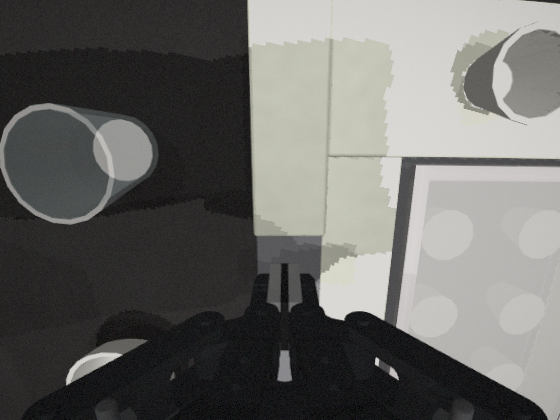

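View pics/c_top.png

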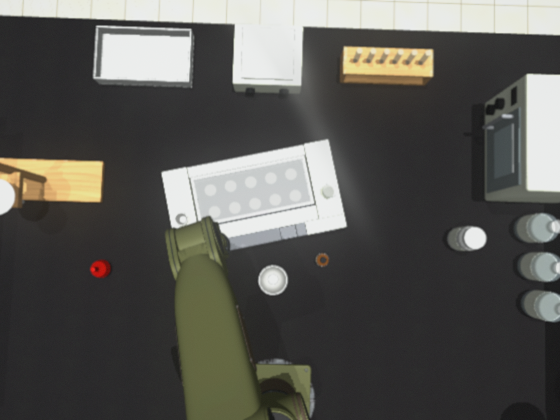

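```bash
python3 - <<'E'
from h import *
from plant import manip,claw,telemetry,eyes
m=eyes.camera_model("wrist");r=show(telemetry)
p,d=eyes.get_image("wrist")
v,u=np.mgrid[0:420:2,0:560:2]; v=v.ravel();u=u.ravel();z=d[v,u]
C,dr=rays(m,np.c_[u,v]); W=C+dr*z[:,None]
x=(W[:,:2]-ctr)@xax*1e3-r[1]; y=(W[:,:2]-ctr)@yax*1e3-r[2]; h=W[:,2]*1e3-r[3]
ok=(z>0)&(v>250)&(h>3)
print(C,z[ok].min())
for a in range(0,160,10):
    k=ok&(h>=a)&(h<a+10)&(abs(y)<45)
    if k.sum():print(a,k.sum(),"x",x[k].min().round(),x[k].max().round(),"y",y[k].min().round(),y[k].max().round())
E
```

```text
t4.56 x-3.4 y114.0 tip85.96 F [ 0.2  0.8 -0.3]
[0.42352554 0.23755628 0.22852124] 0.062497415
0 67 x -11.0 14.0 y 7.0 12.0
10 165 x -12.0 15.0 y 6.0 12.0
20 202 x -13.0 14.0 y 6.0 12.0
30 226 x -13.0 14.0 y -10.0 13.0
40 598 x -32.0 32.0 y -11.0 15.0
50 1709 x -39.0 40.0 y -10.0 14.0
60 1466 x -47.0 49.0 y -9.0 18.0
70 2631 x -56.0 58.0 y -8.0 18.0
80 2770 x -61.0 62.0 y 3.0 19.0
90 346 x -60.0 62.0 y 12.0 21.0
```

```bash
python3 - <<'E'
from h import *
from plant import manip,claw,telemetry,eyes
z=.066
manip.line_to(P(-.005,.115,z),speed=.05); show(telemetry)
while z>.052:
    z-=.001; manip.line_to(P(-.005,.115,z),speed=.03); r=show(telemetry,"%.4f"%z)
    if r[4][2]>4: break
E
```

```text
t5.14 x-5.2 y115.0 tip65.56 F [-0.8 -0.4  0. ]
0.0650 t5.39 x-4.9 y115.0 tip65.12 F [ 0.  -0.1 -0.2]
0.0640 t5.64 x-5.0 y115.0 tip64.02 F [ 0.2 -0.9  0.3]
0.0630 t5.89 x-5.0 y115.0 tip62.95 F [-0.1 -0.1  0.9]
0.0620 t6.14 x-5.0 y115.0 tip61.91 F [-0.3  0.4  0.5]
0.0610 t6.39 x-5.0 y115.0 tip60.93 F [ 0.2  0.  -0.1]
0.0600 t6.64 x-4.9 y115.0 tip60.45 F [-1.2 -0.4  5.7]
```

```bash
python3 - <<'E'
from h import *
from plant import manip,claw,telemetry,eyes
z=.0599;y=.115;lost=None;z_last=z
while y>-.118:
    y-=.005
    manip.line_to(P(-.005,y,z),speed=.025); r=show(telemetry,"z%.4f"%z); f=r[4][2]
    F=r[4][:2]@yax
    if abs(F)>12: print("side",F);break
    if f<1.5:
        if lost is None: lost=y
        # check by a 1 mm lower probe
        z2=z-.0015; manip.line_to(P(-.005,y,z2),speed=.03); r=show(telemetry,"probe"); 
        if r[4][2]<1.5: print("notch",y); break
        z=z2; lost=None
    else: z+=np.clip((f-6)/15e3,-.0006,.0006)
E
```

```text
z0.0599 t6.99 x-4.5 y110.2 tip60.45 F [-1.4  2.5  4.6]
z0.0598 t7.34 x-4.3 y105.2 tip60.44 F [0.2 1.3 5.2]
z0.0598 t7.69 x-4.2 y100.2 tip60.44 F [-0.9  2.4  5.5]
z0.0597 t8.04 x-4.2 y95.3 tip60.44 F [-0.3  2.8  6.3]
z0.0597 t8.39 x-4.1 y90.2 tip60.44 F [-0.2  3.   5.4]
z0.0597 t8.74 x-4.1 y85.3 tip60.44 F [-0.2  2.8  6.2]
z0.0597 t9.09 x-4.2 y80.2 tip60.44 F [-1.2  3.1  5.4]
z0.0597 t9.44 x-4.1 y75.3 tip60.43 F [-0.5  2.4  6.3]
z0.0597 t9.79 x-4.1 y70.2 tip60.43 F [-0.4  2.7  6.4]
z0.0597 t10.14 x-4.1 y65.2 tip60.46 F [-1.2  2.3  5.2]
z0.0597 t10.49 x-4.2 y60.3 tip60.41 F [-0.3  2.2  5.8]
z0.0597 t10.84 x-4.1 y55.3 tip60.44 F [-1.2  3.1  7.1]
z0.0597 t11.19 x-4.2 y50.2 tip60.44 F [0.1 2.5 5.3]
z0.0597 t11.54 x-4.2 y45.2 tip60.43 F [-1.2  4.3  6.4]
z0.0597 t11.89 x-4.2 y40.2 tip60.43 F [-0.2  2.9  5.7]
z0.0597 t12.24 x-4.2 y35.2 tip60.42 F [-0.1  3.3  6.1]
z0.0597 t12.59 x-4.2 y30.2 tip60.44 F [0.4 3.3 7.2]
z0.0598 t12.94 x-4.3 y25.1 tip60.42 F [0.3 2.8 5.9]
z0.0598 t13.29 x-4.3 y20.2 tip60.44 F [-0.1  2.3  6. ]
z0.0598 t13.64 x-4.3 y15.1 tip60.46 F [-1.2  3.2  5.9]
z0.0598 t13.99 x-4
[... 251 characters left out ...]
.5]
z0.0598 t15.74 x-4.4 y-14.9 tip60.46 F [-0.3  2.3  5.7]
z0.0598 t16.09 x-4.4 y-19.8 tip60.44 F [-1.2  2.3  5.3]
z0.0598 t16.44 x-4.4 y-24.8 tip60.44 F [-0.3  2.5  6. ]
z0.0598 t16.79 x-4.4 y-29.8 tip60.45 F [-0.6  3.   6.4]
z0.0598 t17.14 x-4.4 y-34.9 tip60.44 F [-0.5  2.9  6.1]
z0.0598 t17.49 x-4.4 y-39.8 tip60.45 F [-0.3  3.6  6.3]
z0.0598 t17.84 x-4.5 y-44.9 tip60.43 F [-1.2  2.5  5.8]
z0.0598 t18.19 x-4.5 y-49.8 tip60.42 F [-1.3  2.6  6. ]
z0.0598 t18.54 x-4.5 y-54.8 tip60.40 F [-0.6  3.   5.4]
z0.0598 t18.89 x-4.5 y-59.8 tip60.35 F [-1.7  2.8  6.1]
z0.0598 t19.24 x-5.3 y-65.3 tip59.45 F [-0.5 -0.3  0.7]
probe t19.49 x-5.1 y-65.1 tip58.02 F [ 0.1  1.  -0. ]
notch -0.06500000000000002
```

```bash
python3 - <<'E'
from h import *
from plant import manip,claw,telemetry,eyes
y=-.078;x=-.005
manip.line_to(P(x,y,.058),speed=.03); show(telemetry)
z=.055
manip.line_to(P(x,y,z),speed=.03); show(telemetry)
while z>.036:
    z-=.0015 if z>.043 else .0007
    manip.line_to(P(x,y,z),speed=.02); r=show(telemetry,"z%.4f"%z)
    if r[4][2]>24 or np.hypot(*r[4][:2])>15: break
manip.dwell(.3);show(telemetry)
for n in("top","scene","wrist"):
    p,d=eyes.get_image(n);cv2.imwrite(f"pics/d_{n}.png",p[:,:,::-1])
E
```

```text
t20.07 x-5.0 y-78.2 tip57.99 F [-0.1 -0.5 -0.7]
 t20.32 x-5.2 y-77.8 tip54.74 F [-1.  -0.6 -0.2]
z0.0535 t20.57 x-5.0 y-77.9 tip53.46 F [ 0.5 -0.4 -0.5]
z0.0520 t20.82 x-5.0 y-77.9 tip52.32 F [-1.3  1.2  5. ]
z0.0505 t21.07 x-5.0 y-78.0 tip50.90 F [-0.8  0.6  6. ]
z0.0490 t21.32 x-5.0 y-77.9 tip49.42 F [-1.6 -0.2  6.7]
z0.0475 t21.57 x-5.0 y-77.9 tip47.96 F [-1.9  0.1  5.7]
z0.0460 t21.82 x-5.0 y-77.9 tip46.45 F [-1.5 -0.2  6.6]
z0.0445 t22.07 x-5.0 y-78.0 tip44.94 F [-1.7  0.1  6.3]
z0.0430 t22.32 x-5.0 y-78.0 tip43.42 F [-1.1  0.4  5.9]
z0.0423 t22.57 x-5.0 y-78.0 tip42.82 F [-1.8  0.3  6.3]
z0.0416 t22.82 x-5.0 y-77.9 tip42.11 F [-2.4 -0.3  7.4]
z0.0409 t23.07 x-5.0 y-78.0 tip41.46 F [-2.8 -1.1  6.5]
z0.0402 t23.32 x-5.0 y-77.9 tip41.34 F [-4.1 -0.4 12.9]
z0.0395 t23.57 x-5.1 y-77.9 tip41.26 F [-5.4  0.5 18.4]
z0.0388 t23.82 x-5.1 y-77.9 tip41.19 F [-6.5  0.6 23.9]
z0.0381 t24.07 x-5.2 y-77.9 tip41.14 F [-8.7  1.1 29.7]
 t24.38 x-5.2 y-77.9 tip41.14 F [-9.   1.1 29.8]
```

Stopped at full travel (about 12 mm below the plate's start). I'll check the lid before drawing back.

View pics/d_scene.png

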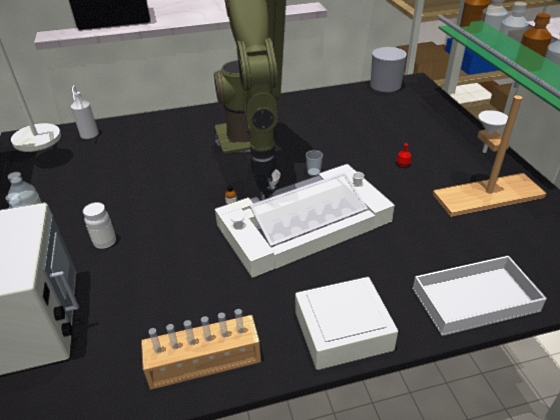

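View pics/d_wrist.png

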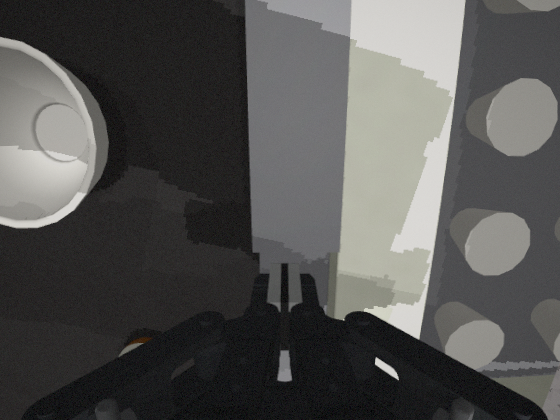

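```bash
python3 - <<'E'
from h import *
from plant import manip,claw,telemetry,eyes
y=-.078
manip.line_to(P(-.005,y,.066),speed=.04); show(telemetry)
manip.line_to(P(-.03,y,.16),speed=.1)
manip.line_to(P(-.15,y,.22),speed=.15); manip.dwell(.5); show(telemetry)
for n in("top","scene"):
    p,d=eyes.get_image(n);cv2.imwrite(f"pics/e_{n}.png",p[:,:,::-1])
    m=eyes.camera_model(n)
    v,u=np.mgrid[0:420,0:560]; v=v.ravel();u=u.ravel();z=d[v,u]
    C,dr=rays(m,np.c_[u,v]); W=C+dr*z[:,None]
    x=(W[:,:2]-ctr)@xax*1e3; yy=(W[:,:2]-ctr)@yax*1e3
    for a in range(55,215,10):
        k=(z>0)&(x>a)&(x<a+10)&(abs(yy)<160)
        k2=k&(abs(yy)>150)
        print(n,a,k.sum(),(np.percentile(W[k,2],[5,50,95])*1e3).round())
p=cv2.imread("pics/e_scene.png")[140:290,190:410]; cv2.imwrite("pics/e_crop.png",cv2.resize(p,None,fx=3.6,fy=3.6,interpolation=cv2.INTER_CUBIC))
E
```

```text
t25.38 x-5.1 y-78.0 tip65.81 F [-0.6 -0.3 -0.3]
 t28.04 x-149.9 y-78.0 tip219.87 F [-0.   0.3 -0.1]
top 55 259 [ 8. 54. 61.]
top 65 436 [  8.  13. 117.]
top 75 666 [  9. 115. 122.]
top 85 395 [108. 112. 117.]
top 95 396 [103. 108. 113.]
top 105 385 [ 99. 104. 108.]
top 115 381 [ 94. 100. 104.]
top 125 384 [ 91.  95. 100.]
top 135 378 [86. 91. 96.]
top 145 366 [81. 87. 91.]
top 155 373 [78. 82. 87.]
top 165 368 [74. 78. 83.]
top 175 358 [69. 74. 79.]
top 185 357 [65. 70. 75.]
top 195 357 [61. 66. 71.]
top 205 328 [53. 58. 67.]
scene 55 54 [10. 32. 58.]
scene 65 35 [ 11. 115. 117.]
scene 75 309 [109. 116. 120.]
scene 85 317 [105. 111. 117.]
scene 95 332 [101. 107. 112.]
scene 105 312 [ 96. 102. 107.]
scene 115 321 [ 93.  99. 104.]
scene 125 328 [88. 94. 99.]
scene 135 316 [84. 90. 95.]
scene 145 326 [80. 86. 92.]
scene 155 370 [10. 81. 86.]
scene 165 387 [14. 77. 83.]
scene 175 359 [28. 72. 78.]
scene 185 321 [63. 68. 74.]
scene 195 353 [57. 65. 70.]
scene 205 272 [52. 57. 67.]
```

View pics/e_top.png

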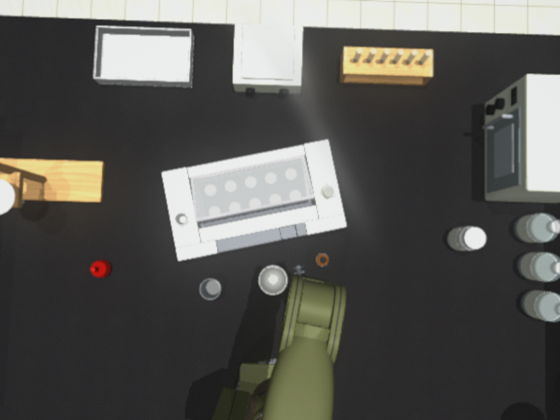

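View pics/e_crop.png

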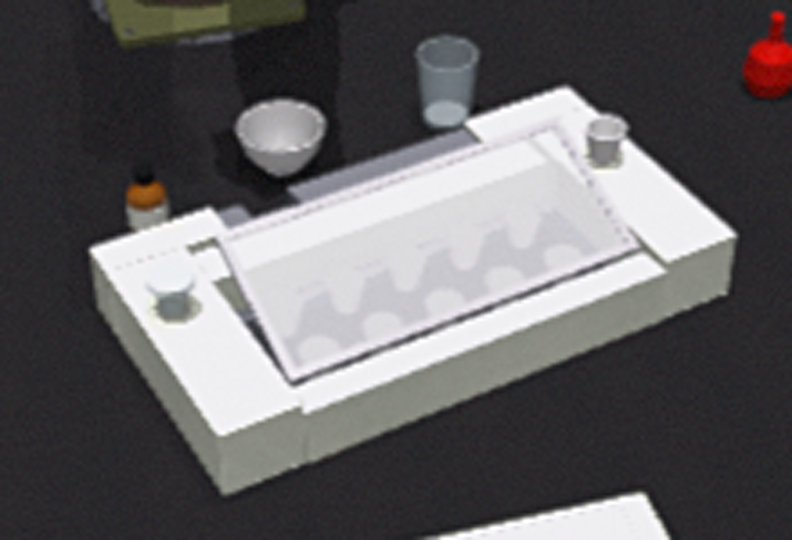

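```bash
python3 - <<'E'
from plant import workorder,telemetry
print(workorder.hand_in(),telemetry.read_state()['time'])
E
```

```text
the job is handed in; nothing more can be done
the job is handed in; nothing more can be done
```

The case is open. I found the notch by feel, pressed the release fully home, and the lid stayed up after I drew back.

- **Sweep:** I set the closed fingertips down at the ledge's left end, with their centre at case y +115 mm. I swept right at about 6 N; at y −65 mm the force dropped away. This put the notch's left edge at about −54 mm, which agrees with the top camera (edge about −55, middle about −78).
- **Press:** At y −78 mm the plate moved from about 53.4 mm down to a hard stop at 41.1 mm, about 12 mm of travel, where I pressed to about 30 N. While moving, the plate took only about 6–7 N, less than the stated 8–12 N.
- **After drawing back:** Depth from both cameras puts the lid's front edge at about 117 mm and its tilt at about 0.4 rad, so it is fully open. By eye, the objects in the top view are where they were at the start. The fingers were clear of everything with no wrist force. The last clock reading before hand-in was about 28 s, against the 54 s limit.

No check failed. The one mismatch was the lower plate force above.

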